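# Put the succulents back on their own saucers

## Robot

A 6-joint arm with a two-finger parallel gripper is mounted at the origin on the work surface. World frame = base frame: x ahead of the robot, y to its left, z up, the work surface at z = 0. Lengths are in m, angles in rad, forces in N, time in s.
With the tool pointing down it reaches from about 0.35 to 0.8 m from the base axis. Payload 7.3 kg.
Tool frame: the origin (TCP) lies midway between the tips of the shut fingers; the grasp point (between the pads) lies 19 mm behind it; z points along the fingers, y is the direction in which the jaws open and shut (so a half turn about z gives the same grasp; the last joint's range is limited). The gripper opens to 85 mm and grips with 20 to 120 N. Pads are 22 mm wide; open, the fingers measure 114 mm over their backs; the gripper's body (76 mm by 85 mm) begins 54 mm behind the grasp point. The pads swing forward as they close: fully open they stand 13 mm farther back than shut.
Start: joints at [-1.327, 0.342, 1.524, -0, 1.275, -0.146], TCP at [0.2, -0.486, 0.231] pointing down, gripper open.
Joint ranges: [-2.53, 2.53], [-0.77, 2.02], [0.04, 2.7], [-1, 4.14], [0.28, 2.66], [-3.11, 3.11]. Speed limits (rad/s): [2.57, 2.57, 3.14, 3.14, 3.14, 3.14].

## Interface

Orientations are given as a unit quaternion [w, x, y, z].
In Python, from cell import env gives the robot as it stands.
- The arm moves only by the tool step_arm, never from a script. Its argument "deltas" is a list of rows, each an object with "slide": the shift along the world's x, y, z in units of 3 cm (1.0 is 3 cm), a list of three; "angular": the turn, a rotation vector about the world's x, y, z in units of 8 degrees (1.0 is 8 degrees), a list of three. In form: [{"slide": [tx, ty, tz], "angular": [wx, wy, wz]}, ...]. A call has 1 to 12 rows; each row shifts and turns the commanded pose from where the row before left it; what a row does not reach is not made up. A row lasts 1/8 s, in which the tool goes at most 62.5 mm and 10.7 degrees, less where a joint would pass 70% of its speed; a pose out of reach is approached as far as the arm can. A call with a number of a shift or a turn outside -1 to 1 is refused whole. A call with a gripper value outside its range is refused whole. "grip" is the closure, from 0 (fully open) to 1 (shut), set as the call begins (left out, the last holds). The fingers move at their own pace and stop on an object; "force" is the grip in N (left out, the last holds). Time passes only in rows, so rows that do not move let the fingers close. It gives the time, the measured TCP pose, the force and the opening at its end, in the units of the state.
- env.sense(): the state, without advancing time (a new reading comes with each control period).
- env.capture(name): name is "side" or "top"; returns the picture (400x640x3 uint8, red, green, blue); there is no depth.
- env.camera_params(name): a dict with "mtx" (3x3 intrinsics, pixels), "rvec" (rotation vector, rad) and "tvec" (3), from world to camera coordinates, as OpenCV has them. Camera axes: x right, y down, z forward; pixel columns grow to the right and rows downward; lengths in m; the calibration is good to about 2 mm. A picture is of the moment at which its call begins. camera_params takes no time and is no camera call.
- env.hand_in(): hands the job in, once; it reports no verdict.
The state is a dict: "clock": time; "joint_pos": joint angles; "joint_velocities": joint speeds; "joint_torque": joint torques, N m; "tool_pos": TCP position; "tool_rot": TCP orientation; "force": force on the tool from outside, world axes, zero at the start; "ft_torque": the same for the moment, N m; "width": opening from 0.0 (shut) to 1.0 (fully open).
Only numpy, scipy, OpenCV 4.12 (cv2) and the standard library are available. Lean on these libraries where they do the work, as an engineer would, in place of code of your own. Each camera call takes 0.05 s, during which the arm holds its last target.

## Task

After watering, the three potted succulents were put back on each other's saucers. Stand each pot on the saucer of its own shape (round on round, square on square, oblong on oblong), upright, in the middle of it and with straight sides parallel to the saucer's; use the empty cork mat as the halfway place. Carry the plants upright, lower them right down before letting go, and leave the saucers and the three ornaments between them where they stand.

Things in the scene. Friction and masses are not known exactly. Their poses are not given: they have to be found in the camera images.
- pot_round: loose white glazed round pot with a pale green rosette succulent, about 0.4 kg. Straight upright wall, outer diameter 64 mm, 70 mm high; the stiff leaves stay within 52 mm diameter and end 98 mm above the origin. Origin: centre of the underside, z up. It starts standing in the oblong saucer.
- pot_square: loose white glazed square pot with a spiky dark green aloe, about 0.4 kg. Straight upright walls 58 x 58 mm, 66 mm high; the stiff leaves stay within 50 mm diameter and end 98 mm above the origin. Origin: centre of the underside, x and y along its sides, z up. It starts standing in the round saucer.
- pot_oblong: loose white glazed oblong trough pot with three ball cacti in a row, about 0.4 kg. Straight upright walls, 80 mm long (its x) by 50 mm wide (its y), 62 mm high; the cacti stay within 30 mm width and end 86 mm above the origin. Grip it across its 50 mm width. Origin: centre of the underside, z up. It starts standing in the square saucer.
- saucer_round: loose grey stoneware round saucer, 0.4 kg, outer diameter 100 mm, 16 mm high, flat well about 88 mm in diameter whose floor is 5 mm above the origin. Origin: centre of the underside. It belongs to the round pot.
- saucer_square: loose grey stoneware square saucer, 0.45 kg, outer 102 x 102 mm, 16 mm high, flat well 92 x 92 mm whose floor is 5 mm above the origin. Origin: centre of the underside, x and y along its sides. It belongs to the square pot.
- saucer_oblong: loose grey stoneware oblong saucer, 0.45 kg, outer 118 mm (its x) by 86 mm (its y), 16 mm high, flat well 108 x 76 mm whose floor is 5 mm above the origin. Origin: centre of the underside. It belongs to the oblong pot.
- cork_mat: brown cork mat lying flat and fixed on the worktop, 110 x 110 mm, 6 mm thick, empty at the start: the free place to park a pot. Origin: centre of its underside.
- vase: dark red round-bellied vase, an ornament to leave alone, 64 mm in diameter, 82 mm high. Origin: centre of its underside.
- candle_holder: blue-grey double-bulb candle holder with a thin cream candle, an ornament to leave alone, 60 mm in diameter, 114 mm high. Origin: centre of its underside.
- wire_pyramid: dark three-sided pyramid of steel wire, an ornament to leave alone, base within 74 mm diameter, 75 mm high. Origin: centre of its base.

How it is judged:
At the end, for the whole second after the job is handed in: Each pot stands at rest on the floor of the saucer of its own shape: centres within 12 mm, upright within 4 degrees, the square and the oblong pot's sides parallel to the saucer's within 14 degrees; saucers and ornaments upright and within 30 mm of where they were (horizontal distance between pot_round and saucer_round below 0.012 m and z of pot_round in the frame of saucer_round between 0.001 and 0.009 m and angle between each of pot_round, pot_square, pot_oblong's own z axis and vertical below 0.07 rad and linear speed of each of pot_round, pot_square, pot_oblong below 0.02 m/s and angular speed of each of pot_round, pot_square, pot_oblong below 0.2 rad/s and distance of each of saucer_round, saucer_square, saucer_oblong, vase, candle_holder, wire_pyramid from where it was at the start of the episode below 0.03 m and horizontal distance between pot_square and saucer_square below 0.012 m and z of pot_square in the frame of saucer_square between 0.001 and 0.009 m and horizontal distance between pot_oblong and saucer_oblong below 0.012 m and z of pot_oblong in the frame of saucer_oblong between 0.001 and 0.009 m and (angle between the x axis of pot_square and the x axis of saucer_square, either way round below 0.25 rad or angle between the x axis of pot_square and the y axis of saucer_square, either way round below 0.25 rad) and angle between the x axis of pot_oblong and the x axis of saucer_oblong, either way round below 0.25 rad and angle between each of vase, candle_holder, wire_pyramid's own z axis and vertical below 0.2 rad); the robot touches nothing.
It fails at once if a plant is tipped more than 35 degrees (angle between any of pot_round, pot_square, pot_oblong's own z axis and vertical above 0.6 rad).
It fails at once if a saucer is shifted more than 30 mm (distance of any of saucer_round, saucer_square, saucer_oblong from where it was at the start of the episode above 0.03 m).
It fails at once if an ornament is shifted more than 30 mm or knocked over (distance of any of vase, candle_holder, wire_pyramid from where it was at the start of the episode above 0.03 m or angle between any of vase, candle_holder, wire_pyramid's own z axis and vertical above 0.5 rad).
It fails at once if a pot is let fall (moving faster than 0.5 m/s out of the fingers' hold: a drop of about 13 mm) ((contact force between pot_round and the fingers below 0.1 N and linear speed of pot_round above 0.5 m/s) or (contact force between pot_square and the fingers below 0.1 N and linear speed of pot_square above 0.5 m/s) or (contact force between pot_oblong and the fingers below 0.1 N and linear speed of pot_oblong above 0.5 m/s)).
It also fails if it takes over 128 s, if anything falls off the work surface, if the arm or the gripper's body presses on something with over 40 N, if the wrist force passes 120 N, or if a joint passes its speed limit or range.

## Working session

There is one attempt and no reset: what is moved stays moved. The work goes in short steps, Python scripts to look and compute and a tool call to move; the robot and the scene stay as the last step left them, time stands still between calls to the robot, and variables do not carry over. Pictures are saved under pics/ and viewed, and the job is handed in when it is done.

Besides the shell and the picture viewer there is one more tool, called after "Emit:" as name(argument=value, ...), one argument or row to a line, values as JSON. step_arm: Moves the arm, as the interface text tells. Its arguments: {"type":"object","properties":{"deltas":{"type":"array"},"grip":{"type":"number"},"force":{"type":"number"}},"required":["deltas"]}

```bash
ls; mkdir -p pics
python3 - <<'E'
from cell import env
import cv2,numpy as np
for n in("top","side"):
    im=env.capture(n); cv2.imwrite(f"pics/{n}0.png",im[:,:,::-1])
    p=env.camera_params(n); R=cv2.Rodrigues(np.array(p["rvec"]))[0]
    print(n,p["mtx"],"C",-R.T@np.array(p["tvec"]).ravel(),R[2])
print(env.sense())
E
```

```text
pics
top [[362.56819193   0.         323.69019996]
 [  0.         362.56819193 198.64454621]
 [  0.           0.           1.        ]] C [ 0.45126293 -0.03017623  0.89429468] [ 0.12645846  0.00220571 -0.99196945]
side [[380.57811907   0.         318.79473818]
 [  0.         380.57811907 204.80405535]
 [  0.           0.           1.        ]] C [0.48262385 0.55045678 0.71383884] [ 0.09092814 -0.67784042 -0.72956456]
{'clock': 0.1, 'joint_pos': array([-1.32699738e+00,  3.42684035e-01,  1.52493010e+00, -1.81670203e-05,
        1.27542360e+00, -1.46047086e-01]), 'joint_velocities': array([-0.00118295, -0.00111928, -0.00120003,  0.00018407,  0.00058403,
       -0.00064348]), 'joint_torque': array([ 1.84649027e-03, -4.34448373e+01, -2.46490145e+01, -1.01480687e-04,
        4.68717029e-03,  8.57200263e-06]), 'tool_pos': array([ 0.19942674, -0.48524902,  0.23067638]), 'tool_rot': array([-7.21252658e-04,  9.81061814e-01,  1.93693559e-01, -4.39786038e-05]), 'force': array([-0.06185512,  0.47284792, -0.55810272]), 'ft_torque': array([ 0.00195376, -0.00651706, -0.00273629]), 'width': 0.9995015934437316}
```

View pics/top0.png

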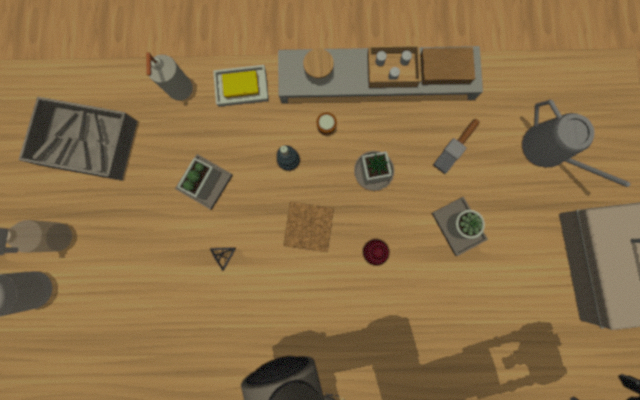

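View pics/side0.png

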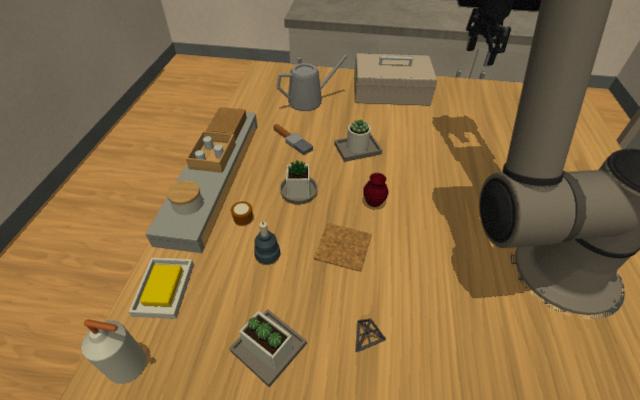

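The top view shows the oblong pot on the square saucer at about (204,181), the square pot on the round saucer at (375,168) and the round pot on the oblong saucer at (462,226). The mat is at (309,227), the candle at (288,157), the vase at (376,251) and the pyramid at (223,257). I'll enlarge the crops next.

```bash
cat > h.py <<'E'
import cv2,numpy as np
def cam(env,n):
    p=env.camera_params(n); return np.array(p["mtx"]),cv2.Rodrigues(np.array(p["rvec"]))[0],np.array(p["tvec"]).ravel()
def ray(c,uv,z):
    K,R,t=c; C=-R.T@t; d=R.T@np.linalg.inv(K)@np.r_[uv,1.]; return C+d*(z-C[2])/d[2]
def proj(c,P):
    K,R,t=c; q=K@(R@np.asarray(P,float)+t); return q[:2]/q[2]
E
python3 - <<'E'
import cv2,numpy as np
t=cv2.imread("pics/top0.png"); s=cv2.imread("pics/side0.png")
def cr(im,x,y,w=50,h=38,f=8): return cv2.resize(im[y-h//2:y+h//2,x-w//2:x+w//2],None,fx=f,fy=f,interpolation=cv2.INTER_CUBIC)
a=np.vstack([np.hstack([cr(t,204,181,56,56,7),cr(t,375,168,56,56,7)]) ])
b=np.hstack([cr(t,462,226,64,64,6),cr(t,309,227,64,64,6)])
cv2.imwrite("pics/ta.png",a);cv2.imwrite("pics/tb.png",b)
c=np.hstack([cr(s,268,343,84,84,3),cr(s,299,182,84,84,3),cr(s,358,140,84,84,3)])
cv2.imwrite("pics/sc.png",c)
E
```

```text
(no output)
```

View pics/ta.png

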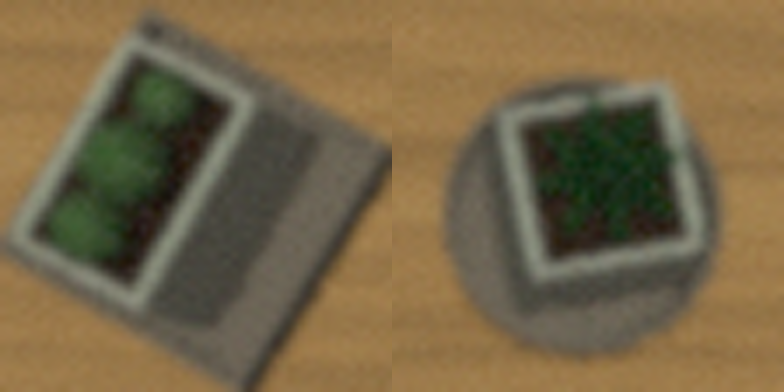

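View pics/tb.png

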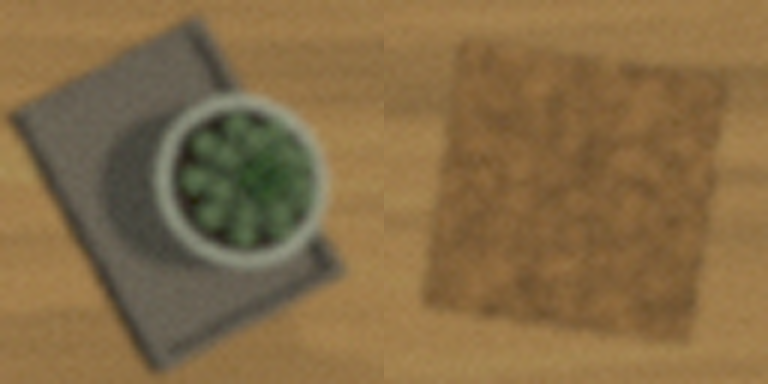

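View pics/sc.png

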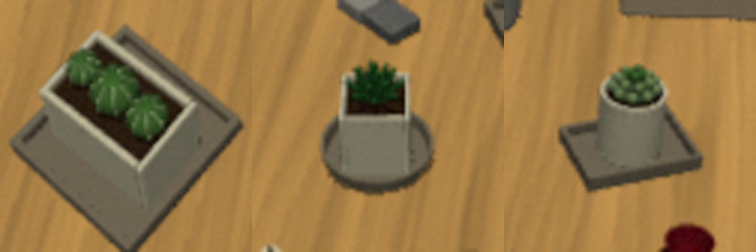

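```bash
cat > meas.py <<'E'
import cv2,numpy as np,sys
from h import *
def masks(im,f=6):
    b=cv2.resize(im,None,fx=f,fy=f,interpolation=cv2.INTER_CUBIC)
    hsv=cv2.cvtColor(b,cv2.COLOR_BGR2HSV); return b,hsv
def up(uv,x0,y0,f): return (np.asarray(uv,float)+.5)/f-.5+np.array([x0,y0])
E
python3 - <<'E'
from meas import *
from cell import env
t=cv2.imread("pics/top0.png");f=6
c=cam(env,"top"); out=[]
for n,(x,y) in dict(sq=(204,181),rd=(375,168),ob=(462,226),mat=(309,227)).items():
    x0,y0=x-36,y-36
    b,h=masks(t[y0:y0+72,x0:x0+72],f)
    grey=((h[:,:,1]<95)).astype(np.uint8)*255
    white=((h[:,:,1]<60)&(h[:,:,2]>125)).astype(np.uint8)*255
    for nm,m,z in(("grey",grey,.016),("white",white,.0)):
        cs=[k for k in cv2.findContours(m,cv2.RETR_EXTERNAL,cv2.CHAIN_APPROX_NONE)[0] if cv2.contourArea(k)>2000]
        for k in cs:
            r=cv2.minAreaRect(k); print(n,nm,cv2.contourArea(k)/36,np.round(up(r[0],x0,y0,f),2),np.round(np.array(r[1])/f,2),round(r[2],1))
            if nm=="white":
                zz=dict(sq=.067,rd=.071,ob=.075)[n]
                P=np.array([ray(c,up(p,x0,y0,f),zz)[:2] for p in k[:,0]]).astype(np.float32)
                rr=cv2.minAreaRect(P*1000); print("   world",rr, cv2.minEnclosingCircle(P*1000))
            cv2.drawContours(b,[k],-1,(0,0,255) if nm=="grey" else (255,0,0),1)
    out.append(b)
cv2.imwrite("pics/m0.png",cv2.resize(np.vstack([np.hstack(out[:2]),np.hstack(out[2:])]),(600,600)))
E
```

```text
sq grey 1720.4166666666667 [203.29 181.08] [42.62 41.87] 30.9
sq white 133.59722222222223 [194.48 176.63] [21.68 35.1 ] 30.5
   world ((613.069091796875, 270.7827453613281), (51.390296936035156, 80.49837493896484), 60.697235107421875) ((613.1346435546875, 270.18499755859375), 46.061405181884766)
rd grey 1244.75 [373.8  170.34] [39.67 39.48] 1.6
ob grey 1882.0277777777778 [462.26 224.45] [50.17 43.07] 61.8
ob white 613.6666666666666 [470.13 223.88] [29.23 26.99] 45.0
   world ((493.1890563964844, -357.5087890625), (64.19632720947266, 62.34801483154297), 42.77570724487305) ((493.99664306640625, -357.9640197753906), 32.89848709106445)
```

View pics/m0.png

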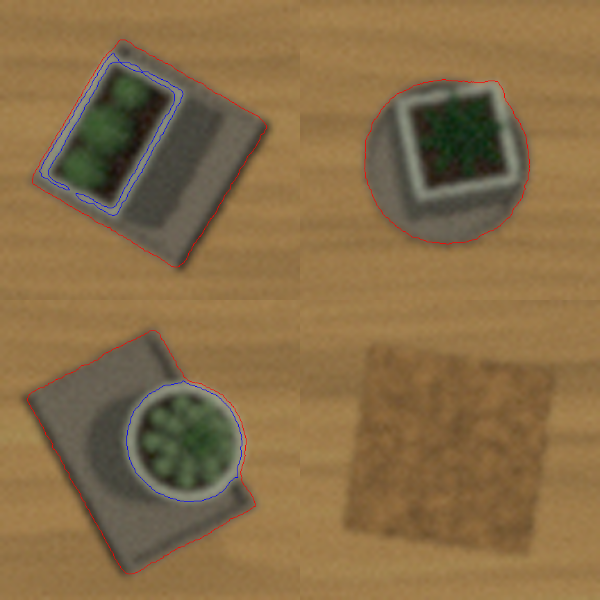

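Run:
```python
from meas import *
from cell import env
t=cv2.imread("pics/top0.png");f=6
c=cam(env,"top"); C=-c[1].T@c[2]
def crop(x,y):
    x0,y0=x-36,y-36
    b,h=masks(t[y0:y0+72,x0:x0+72],f); return x0,y0,b,h
def big(m): return max(cv2.findContours(m.astype(np.uint8)*255,cv2.RETR_EXTERNAL,cv2.CHAIN_APPROX_NONE)[0],key=cv2.contourArea)
for n,(x,y) in dict(sq=(204,181),ob=(462,226),mat=(309,227)).items():
    x0,y0,b,h=crop(x,y)
    if n=="mat": m=cv2.GaussianBlur(b,(0,0),6)[:,:,1]<105; hgt=.006
    else: m=h[:,:,1]<95; hgt=.016
    k=big(m)
    if n=="ob": k=k[[p[0] for p in range(len(k))]] if False else k
    box=cv2.boxPoints(cv2.minAreaRect(k))
    if n=="ob": # fit from lines: use approx corners not covered
        ap=cv2.approxPolyDP(k,12,True)[:,0]; print("approx",[np.round(up(p,x0,y0,f),1).tolist() for p in ap])
    pts=[up(p,x0,y0,f) for p in box]
    w0=np.array([ray(c,p,hgt)[:2] for p in pts]); cen=w0.mean(0)
    lines=[]
    for i in range(4):
        a,d=pts[i],pts[(i+1)%4]
        mid=(w0[i]+w0[(i+1)%4])/2; nrm=mid-cen; tocam=np.dot(C[:2]-mid,nrm)>0
        z=0 if tocam else hgt
        A,D=ray(c,a,z)[:2],ray(c,d,z)[:2]; lines.append(np.cross(np.r_[A,1],np.r_[D,1]))
    cor=np.array([(q:=np.cross(lines[i],lines[(i+1)%4]))[:2]/q[2] for i in range(4)])
    e=np.linalg.norm(np.roll(cor,-1,0)-cor,axis=1); d=cor[1]-cor[0]; d2=cor[2]-cor[1]
    print(n,"centre",cor.mean(0).round(4),"edges",e.round(4),"ang",np.degrees(np.arctan2(d[1],d[0])).round(1),np.degrees(np.arctan2(d2[1],d2[0])).round(1))
# round saucer
x0,y0,b,h=crop(375,168); k=big(h[:,:,1]<95)[:,0]
kk=np.array([p for p in k if not(p[1]<b.shape[0]*.5 and p[0]>b.shape[1]*.42)])
for z in(.016,0):
    P=np.array([ray(c,up(p,x0,y0,f),z)[:2] for p in kk]); A=np.c_[2*P,np.ones(len(P))]; s=np.linalg.lstsq(A,(P**2).sum(1),rcond=None)[0]
    print("round",z,s[:2],"diam",2*np.sqrt(s[2]+s[:2]@s[:2]))
w=(h[:,:,1]<75)&(h[:,:,2]>115)
for kk in cv2.findContours(w.astype(np.uint8)*255,cv2.RETR_EXTERNAL,cv2.CHAIN_APPROX_NONE)[0]:
    if cv2.contourArea(kk)<1500: continue
    P=np.array([ray(c,up(p,x0,y0,f),.071)[:2] for p in kk[:,0]])
    print("sqpot",cv2.contourArea(kk),cv2.minAreaRect((P*1000).astype(np.float32)))
print(t[168-8,375-14:375+14].tolist()[:8])
# ornaments (approx)
for n,uv,z in(("vase",(376,251),.05),("vase top",(376,251),.08),("candle",(288,158),.05),("candle tip",(286,150),.11),("pyr",(223,258),.03)): print(n,ray(c,uv,z)[:2].round(3))
```

```text
sq centre [0.6134 0.2696] edges [0.1029 0.1019 0.1015 0.1027] ang -121.7 150.0
approx [[462.6, 196.8], [432.1, 213.1], [456.2, 255.2], [486.8, 239.1], [481.9, 215.6], [469.8, 208.1]]
ob centre [ 0.4961 -0.3643] edges [0.1182 0.1003 0.1174 0.102 ] ang -155.3 116.5
mat centre [0.4969 0.0091] edges [0.1164 0.1104 0.1146 0.1107] ang -97.5 172.4
round 0.016 [ 0.63186857 -0.15256884] diam 0.09801892022728928
round 0 [ 0.63515868 -0.15479849] diam 0.09980454271276062
sqpot 4239.5 ((633.26904296875, -150.958251953125), (60.61106491088867, 61.83450698852539), 9.191742897033691)
[[67, 77, 78], [94, 104, 104], [119, 134, 130], [115, 132, 126], [82, 97, 96], [48, 56, 64], [27, 38, 49], [24, 41, 45]]
vase [ 0.435 -0.147]
vase top [ 0.436 -0.143]
candle [0.658 0.055]
candle tip [0.661 0.054]
pyr [0.424 0.211]
```

```bash
python3 - <<'E'
from meas import *
from cell import env
c=cam(env,"top"); C=-c[1].T@c[2]
pts=[(462.6,196.8),(432.1,213.1),(456.2,255.2),(486.8,239.1)]
w0=np.array([ray(c,p,.016)[:2] for p in pts]); cen=w0.mean(0); L=[]
for i in range(4):
    mid=(w0[i]+w0[(i+1)%4])/2; z=0 if np.dot(C[:2]-mid,mid-cen)>0 else .016
    L.append(np.cross(np.r_[ray(c,pts[i],z)[:2],1],np.r_[ray(c,pts[(i+1)%4],z)[:2],1])); print(z)
cor=np.array([(q:=np.cross(L[i-1],L[i]))[:2]/q[2] for i in range(4)])
e=np.roll(cor,-1,0)-cor
print(cor.mean(0),np.linalg.norm(e,axis=1),np.degrees(np.arctan2(e[:,1],e[:,0])))
# side view: check saucers/pots by projecting
s=cam(env,"side"); im=cv2.imread("pics/side0.png")
for n,x,y,z in(("sq",.6134,.2696,.016),("rd",.6335,-.1537,.016),("ob",*cor.mean(0),.016)): 
    p=proj(s,(x,y,z)); print(n,p)
def box(cx,cy,a,lx,ly,z,col):
    a=np.radians(a); R=np.array([[np.cos(a),-np.sin(a)],[np.sin(a),np.cos(a)]])
    q=np.array([[1,1],[-1,1],[-1,-1],[1,-1]])*[lx/2,ly/2]@R.T+[cx,cy]
    cv2.polylines(im2,[np.int32([proj(s,(*v,z))*3 for v in q])],True,col,1)
im2=cv2.resize(im,None,fx=3,fy=3,interpolation=cv2.INTER_CUBIC)
box(.6134,.2696,-30.8,.102,.102,.016,(0,0,255)); box(.6131,.2708,-29.3,.08,.05,.067,(255,0,0))
box(*cor.mean(0),27,.118,.086,.016,(0,0,255)); box(.6333,-.151,9.2,.058,.058,.071,(255,0,0))
box(.497,.009,-7.5,.11,.11,.006,(255,255,0))
th=np.linspace(0,6.28,40)
for cx,cy,r,z in((.6335,-.1537,.05,.016),(.4935,-.3576,.032,.075)):
    cv2.polylines(im2,[np.int32([proj(s,(cx+r*np.cos(a),cy+r*np.sin(a),z))*3 for a in th])],True,(0,255,0),1)
cv2.imwrite("pics/chk.png",im2[300:1200,600:1200][:, :])
E
python3 -c "
import cv2;i=cv2.imread('pics/chk.png');cv2.imwrite('pics/chk1.png',cv2.resize(i,(400,600)))"
```

```text
0
0
0.016
0.016
[ 0.49228398 -0.35721222] [0.08082296 0.11347937 0.07953847 0.11454224] [ 116.83172764 -152.87741655  -63.93338135   26.47381194]
sq [267.08722737 343.84821246]
rd [297.81743564 186.73908967]
ob [357.3886428  144.56448684]
```

View pics/chk1.png

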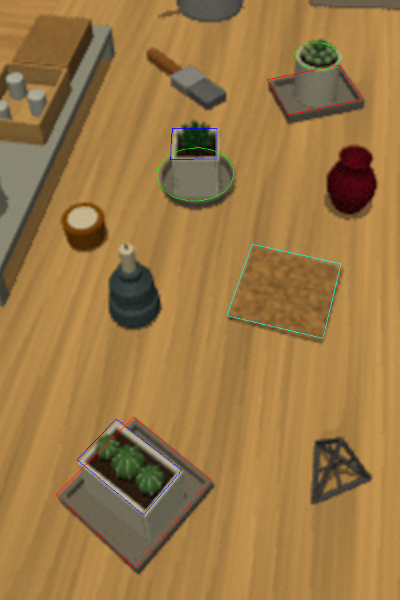

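The side view shows projected outlines drawn over every object, and they match the picture to about 2 mm. I'll start with the round pot, moving over it first.

Emit:
step_arm(
  deltas=[
    {"slide": [0.98,0.425,0],"angular": [0,0,0]},
    {"slide": [0.98,0.425,0],"angular": [0,0,0]},
    {"slide": [0.98,0.425,0],"angular": [0,0,0]},
    {"slide": [0.98,0.425,0],"angular": [0,0,0]},
    {"slide": [0.98,0.425,0],"angular": [0,0,0]},
    {"slide": [0.98,0.425,0],"angular": [0,0,0]},
    {"slide": [0.98,0.425,0],"angular": [0,0,0]},
    {"slide": [0.98,0.425,0],"angular": [0,0,0]},
    {"slide": [0.98,0.425,0],"angular": [0,0,0]},
    {"slide": [0.98,0.425,0],"angular": [0,0,0]},
    {"slide": [0,0,0],"angular": [0,0,0]},
    {"slide": [0,0,0],"angular": [0,0,0]},
  ],
  grip=0,
  force=40,
)

```text
clock: 1.6
tool_pos: [0.4929, -0.3582, 0.2308]
tool_rot: [-0.0, 0.981, 0.194, -0.001]
force: [-0.3, -0.4, 0.2]
width: 1.001
```

Emit:
step_arm(
  deltas=[
    {"slide": [0,0,-0.9],"angular": [0,0,0]},
    {"slide": [0,0,-0.9],"angular": [0,0,0]},
    {"slide": [0,0,-0.9],"angular": [0,0,0]},
    {"slide": [0,0,-0.9],"angular": [0,0,0]},
    {"slide": [0,0,-0.8],"angular": [0,0,0]},
    {"slide": [0,0,-0.7],"angular": [0,0,0]},
    {"slide": [0,0,-0.7],"angular": [0,0,0]},
    {"slide": [0,0,-0.7],"angular": [0,0,0]},
    {"slide": [0,0,0],"angular": [0,0,0]},
    {"slide": [0,0,0],"angular": [0,0,0]},
  ],
)

```text
clock: 2.85
tool_pos: [0.4934, -0.3589, 0.0372]
tool_rot: [0.001, 0.981, 0.193, 0.0]
force: [1.0, -0.4, 1.5]
width: 1.003
```

Emit:
step_arm(
  deltas=[
    {"slide": [0,0,0],"angular": [0,0,0]},
    {"slide": [0,0,0],"angular": [0,0,0]},
    {"slide": [0,0,0],"angular": [0,0,0]},
    {"slide": [0,0,0],"angular": [0,0,0]},
    {"slide": [0,0,0],"angular": [0,0,0]},
    {"slide": [0,0,0],"angular": [0,0,0]},
    {"slide": [0,0,0],"angular": [0,0,0]},
    {"slide": [0,0,0],"angular": [0,0,0]},
  ],
  grip=1,
  force=40,
)

```text
clock: 3.85
tool_pos: [0.4938, -0.3584, 0.0377]
tool_rot: [0.001, 0.981, 0.194, 0.0]
force: [-2.4, 1.2, 6.2]
width: 0.735
```

```bash
cat > look.py <<'E'
import sys
from cell import env
import cv2,numpy as np
n,x,y,w,h,out=sys.argv[1],*map(int,sys.argv[2:6]),sys.argv[6]
im=env.capture(n); cv2.imwrite(f"pics/{out}_full.png",im[:,:,::-1]); f=min(700//w,560//h)
cv2.imwrite(f"pics/{out}.png",cv2.resize(im[y:y+h,x:x+w,::-1],None,fx=f,fy=f,interpolation=cv2.INTER_CUBIC))
s=env.sense(); print(s["tool_pos"].round(4),s["tool_rot"].round(4),s["force"].round(2),s["width"],s["joint_pos"].round(3))
E
python3 look.py side 280 60 160 130 g1
```

```text
[ 0.4938 -0.3584  0.0377] [7.000e-04 9.811e-01 1.937e-01 4.000e-04] [-0.84  1.57  6.41] 0.740510935653419 [-0.753  0.696  1.501 -0.     0.943  0.428]
```

View pics/g1.png

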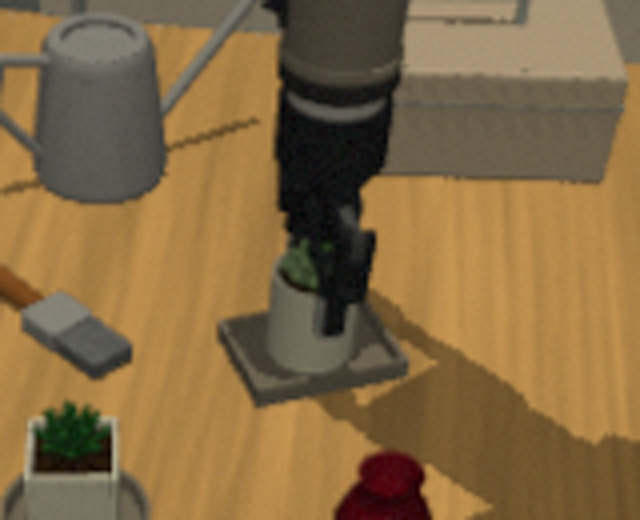

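Emit:
step_arm(
  deltas=[
    {"slide": [0,0,0.3],"angular": [0,0,0]},
    {"slide": [0,0,0.5],"angular": [0,0,0]},
    {"slide": [0,0,0.8],"angular": [0,0,0]},
    {"slide": [0,0,0.8],"angular": [0,0,0]},
    {"slide": [0,0,0.8],"angular": [0,0,0]},
    {"slide": [0,0,0.8],"angular": [0,0,0]},
    {"slide": [0,0,0.7],"angular": [0,0,0]},
    {"slide": [0,0,0.5],"angular": [0,0,0]},
    {"slide": [0,0,0.3],"angular": [0,0,0]},
    {"slide": [0,0,0],"angular": [0,0,0]},
  ],
)

```text
clock: 5.15
tool_pos: [0.4936, -0.3582, 0.2017]
tool_rot: [0.0, 0.981, 0.194, 0.0]
force: [0.1, 0.5, -3.0]
width: 0.737
```

```bash
python3 look.py side 280 20 160 130 g2
```

```text
[ 0.4934 -0.358   0.201 ] [-2.000e-04  9.811e-01  1.936e-01 -2.000e-04] [ 0.42 -0.93 -3.41] 0.7354729585934975 [-0.753  0.521  1.323 -0.     1.297  0.428]
```

View pics/g2.png

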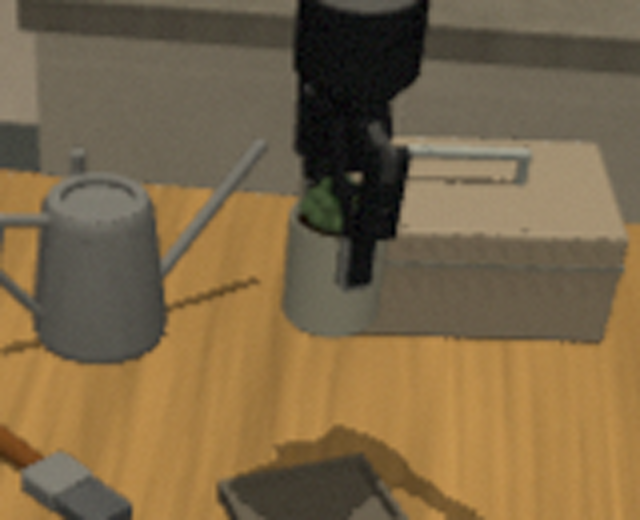

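Emit:
step_arm(
  deltas=[
    {"slide": [0,0.4,0],"angular": [0,0,0]},
    {"slide": [0,0.7,0],"angular": [0,0,0]},
    {"slide": [0,1,0],"angular": [0,0,0]},
    {"slide": [0,1,0],"angular": [0,0,0]},
    {"slide": [0,1,0],"angular": [0,0,0]},
    {"slide": [0,1,0],"angular": [0,0,0]},
    {"slide": [0,1,0],"angular": [0,0,0]},
    {"slide": [0,1,0],"angular": [0,0,0]},
    {"slide": [0,1,0],"angular": [0,0,0]},
    {"slide": [0,1,0],"angular": [0,0,0]},
    {"slide": [0.1,1,0],"angular": [0,0,0]},
    {"slide": [0,1,0],"angular": [0,0,0]},
  ],
)

```text
clock: 6.7
tool_pos: [0.4957, -0.0228, 0.2012]
tool_rot: [-0.0, 0.981, 0.194, -0.0]
force: [-0.4, 0.2, -2.9]
width: 0.738
```

Emit:
step_arm(
  deltas=[
    {"slide": [0,0.8,0],"angular": [0,0,0]},
    {"slide": [0,0.4,0],"angular": [0,0,0]},
    {"slide": [0,0,0],"angular": [0,0,0]},
    {"slide": [0,0,0],"angular": [0,0,0]},
    {"slide": [0,0,-0.5],"angular": [0,0,0]},
    {"slide": [0,0,-0.9],"angular": [0,0,0]},
    {"slide": [0,0,-0.9],"angular": [0,0,0]},
    {"slide": [0,0,-0.9],"angular": [0,0,0]},
    {"slide": [0,0,-0.8],"angular": [0,0,0]},
    {"slide": [0,0,-0.5],"angular": [0,0,0]},
    {"slide": [0,0,-0.3],"angular": [0,0,0]},
    {"slide": [0,0,0],"angular": [0,0,0]},
  ],
)

```text
clock: 8.2
tool_pos: [0.4965, 0.0106, 0.0572]
tool_rot: [-0.0, 0.981, 0.193, -0.0]
force: [-0.4, 0.9, -3.2]
width: 0.739
```

Emit:
step_arm(
  deltas=[
    {"slide": [0,0,-0.2],"angular": [0,0,0]},
    {"slide": [0,0,-0.2],"angular": [0,0,0]},
    {"slide": [0,0,-0.1],"angular": [0,0,0]},
    {"slide": [0,0,-0.05],"angular": [0,0,0]},
    {"slide": [0,0,-0.05],"angular": [0,0,0]},
    {"slide": [0,0,0],"angular": [0,0,0]},
    {"slide": [0,0,0],"angular": [0,0,0]},
  ],
)

```text
clock: 9.07
tool_pos: [0.4966, 0.0108, 0.0394]
tool_rot: [0.0, 0.981, 0.194, 0.0]
force: [0.9, 0.2, -3.5]
width: 0.739
```

Emit:
step_arm(
  deltas=[
    {"slide": [0,0,-0.05],"angular": [0,0,0]},
    {"slide": [0,0,0],"angular": [0,0,0]},
    {"slide": [0,0,0],"angular": [0,0,0]},
  ],
)

```text
clock: 9.45
tool_pos: [0.4967, 0.0109, 0.0386]
tool_rot: [0.0, 0.981, 0.194, 0.0]
force: [-3.0, -0.3, 4.8]
width: 0.738
```

Emit:
step_arm(
  deltas=[
    {"slide": [0,0,-0.05],"angular": [0,0,0]},
    {"slide": [0,0,0],"angular": [0,0,0]},
    {"slide": [0,0,0],"angular": [0,0,0]},
  ],
)

```text
clock: 9.82
tool_pos: [0.4968, 0.0109, 0.0386]
tool_rot: [0.0, 0.981, 0.194, 0.001]
force: [-7.0, 1.0, 20.6]
width: 0.737
```

Emit:
step_arm(
  deltas=[
    {"slide": [0,0,0.05],"angular": [0,0,0]},
    {"slide": [0,0,0],"angular": [0,0,0]},
    {"slide": [0,0,0],"angular": [0,0,0]},
    {"slide": [0,0,0],"angular": [0,0,0]},
    {"slide": [0,0,0],"angular": [0,0,0]},
    {"slide": [0,0,0],"angular": [0,0,0]},
  ],
  grip=0,
)

```text
clock: 10.58
tool_pos: [0.4965, 0.0109, 0.0377]
tool_rot: [0.0, 0.981, 0.194, -0.0]
force: [0.3, -0.0, -0.2]
width: 0.998
```

Emit:
step_arm(
  deltas=[
    {"slide": [0,0,0.3],"angular": [0,0,0]},
    {"slide": [0,0,0.6],"angular": [0,0,0]},
    {"slide": [0,0,1],"angular": [0,0,0]},
    {"slide": [0,0,1],"angular": [0,0,0]},
    {"slide": [0,0,1],"angular": [0,0,0]},
    {"slide": [0,0,1],"angular": [0,0,0]},
    {"slide": [0,0,0.5],"angular": [0,0,0]},
    {"slide": [0,0,0],"angular": [0,0,0]},
  ],
)

```text
clock: 11.58
tool_pos: [0.4971, 0.0108, 0.2014]
tool_rot: [0.001, 0.981, 0.194, 0.002]
force: [-0.3, -0.0, -0.3]
width: 0.999
```

Emit:
step_arm(
  deltas=[
    {"slide": [0.388,0.866,0],"angular": [0,0,-0.645]},
    {"slide": [0.388,0.866,0],"angular": [0,0,-0.645]},
    {"slide": [0.388,0.866,0],"angular": [0,0,-0.645]},
    {"slide": [0.388,0.866,0],"angular": [0,0,-0.645]},
    {"slide": [0.388,0.866,0],"angular": [0,0,-0.645]},
    {"slide": [0.388,0.866,0],"angular": [0,0,-0.645]},
    {"slide": [0.388,0.866,0],"angular": [0,0,-0.645]},
    {"slide": [0.388,0.866,0],"angular": [0,0,-0.645]},
    {"slide": [0.388,0.866,0],"angular": [0,0,-0.645]},
    {"slide": [0.388,0.866,0],"angular": [0,0,-0.645]},
    {"slide": [0,0,0],"angular": [0,0,0]},
    {"slide": [0,0,0],"angular": [0,0,0]},
  ],
)

```text
clock: 13.08
tool_pos: [0.6124, 0.2701, 0.1988]
tool_rot: [0.001, 0.968, -0.252, -0.001]
force: [-0.2, -0.0, -0.1]
width: 0.996
```

```bash
cat > st.py <<'E'
from cell import env
import numpy as np
from scipy.spatial.transform import Rotation as R
s=env.sense(); q=s["tool_rot"]; M=R.from_quat([q[1],q[2],q[3],q[0]]).as_matrix()
print(s["tool_pos"].round(4),"jaw",np.degrees(np.arctan2(M[1,1],M[0,1])).round(2),"z",M[:,2].round(3),"j",s["joint_pos"].round(2),s["clock"])
E
python3 st.py; python3 look.py side 210 100 320 280 p1
```

```text
[0.6124 0.2701 0.1988] jaw -119.2 z [-0.002 -0.001 -1.   ] j [ 0.3   0.64  1.12 -0.    1.38  2.38] 13.075
[0.6125 0.2699 0.1992] [ 6.000e-04  9.676e-01 -2.524e-01 -6.000e-04] [-0.18 -0.22  1.05] 1.000634801465296 [ 0.301  0.638  1.122 -0.     1.384  2.382]
```

View pics/p1_full.png

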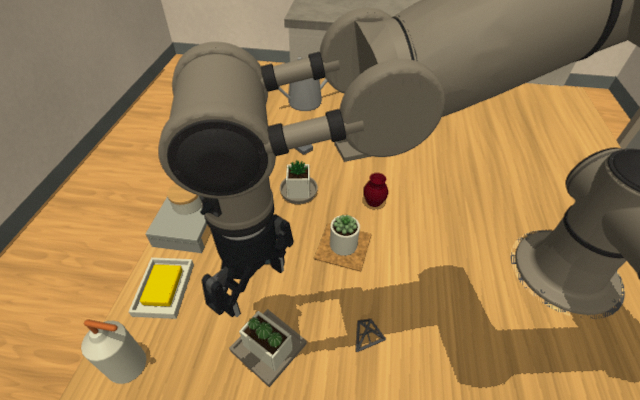

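Emit:
step_arm(
  deltas=[
    {"slide": [0.02,0.02,-0.8],"angular": [0,0,0]},
    {"slide": [0,0,-0.9],"angular": [0,0,0]},
    {"slide": [0,0,-0.9],"angular": [0,0,0]},
    {"slide": [0,0,-0.9],"angular": [0,0,0]},
    {"slide": [0,0,-0.9],"angular": [0,0,0]},
    {"slide": [0,0,-0.7],"angular": [0,0,0]},
    {"slide": [0,0,-0.5],"angular": [0,0,0]},
    {"slide": [0,0,0],"angular": [0,0,0]},
    {"slide": [0,0,0],"angular": [0,0,0]},
  ],
)

```text
clock: 14.25
tool_pos: [0.6141, 0.2712, 0.0329]
tool_rot: [-0.0, 0.968, -0.253, 0.001]
force: [0.1, -0.5, 0.7]
width: 0.999
```

Emit:
step_arm(
  deltas=[
    {"slide": [0,0,0],"angular": [0,0,0]},
    {"slide": [0,0,0],"angular": [0,0,0]},
    {"slide": [0,0,0],"angular": [0,0,0]},
    {"slide": [0,0,0],"angular": [0,0,0]},
    {"slide": [0,0,0],"angular": [0,0,0]},
    {"slide": [0,0,0],"angular": [0,0,0]},
    {"slide": [0,0,0],"angular": [0,0,0]},
    {"slide": [0,0,0],"angular": [0,0,0]},
  ],
  grip=1,
)

```text
clock: 15.25
tool_pos: [0.6139, 0.2714, 0.0327]
tool_rot: [-0.0, 0.968, -0.253, 0.001]
force: [-1.2, -0.9, 5.2]
width: 0.583
```

```bash
python3 st.py
```

```text
[0.6139 0.2714 0.0327] jaw -119.26 z [ 0.001  0.    -1.   ] j [ 0.3   0.8   1.3  -0.    1.04  2.38] 15.25
```

Emit:
step_arm(
  deltas=[
    {"slide": [0,0,0.3],"angular": [0,0,0]},
    {"slide": [0,0,0.6],"angular": [0,0,0]},
    {"slide": [0,0,0.9],"angular": [0,0,0]},
    {"slide": [0,0,0.9],"angular": [0,0,0]},
    {"slide": [0,0,0.9],"angular": [0,0,0]},
    {"slide": [0,0,0.9],"angular": [0,0,0]},
    {"slide": [0,0,0.7],"angular": [0,0,0]},
    {"slide": [0,0,0.4],"angular": [0,0,0]},
    {"slide": [0,0,0],"angular": [0,0,0]},
    {"slide": [0,0,0],"angular": [0,0,0]},
  ],
)

```text
clock: 16.5
tool_pos: [0.613, 0.2711, 0.1987]
tool_rot: [0.001, 0.968, -0.253, -0.001]
force: [-0.5, 0.2, -3.8]
width: 0.578
```

```bash
python3 look.py side 210 100 320 280 p2
```

```text
[0.613  0.2711 0.1986] [ 7.000e-04  9.676e-01 -2.527e-01 -1.000e-03] [ 0.68 -0.12 -3.37] 0.5812435997219709 [ 0.302  0.64   1.119 -0.     1.385  2.384]
```

View pics/p2.png

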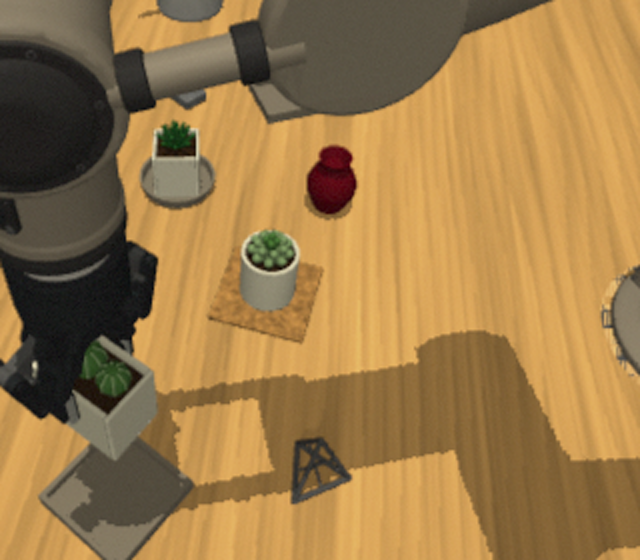

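The oblong pot hangs upright in the fingers, and the square saucer is empty and hasn't moved. Next I carry the pot to the oblong saucer.

Emit:
step_arm(
  deltas=[
    {"slide": [-0.073,-0.376,0],"angular": [0,0,0.126]},
    {"slide": [-0.145,-0.752,0],"angular": [0,0,0.252]},
    {"slide": [-0.181,-0.94,0],"angular": [0,0,0.315]},
    {"slide": [-0.181,-0.94,0],"angular": [0,0,0.315]},
    {"slide": [-0.181,-0.94,0],"angular": [0,0,0.315]},
    {"slide": [-0.181,-0.94,0],"angular": [0,0,0.315]},
    {"slide": [-0.181,-0.94,0],"angular": [0,0,0.315]},
    {"slide": [-0.181,-0.94,0],"angular": [0,0,0.315]},
    {"slide": [-0.181,-0.94,0],"angular": [0,0,0.315]},
    {"slide": [-0.181,-0.94,0],"angular": [0,0,0.315]},
    {"slide": [-0.181,-0.94,0],"angular": [0,0,0.315]},
    {"slide": [-0.181,-0.94,0],"angular": [0,0,0.315]},
  ],
)

```text
clock: 18.05
tool_pos: [0.5518, -0.046, 0.1996]
tool_rot: [0.0, 1.0, -0.008, -0.0]
force: [-0.2, -0.1, -3.2]
width: 0.579
```

Emit:
step_arm(
  deltas=[
    {"slide": [-0.181,-0.94,0],"angular": [0,0,0.315]},
    {"slide": [-0.181,-0.94,0],"angular": [0,0,0.315]},
    {"slide": [-0.181,-0.94,0],"angular": [0,0,0.315]},
    {"slide": [-0.181,-0.94,0],"angular": [0,0,0.315]},
    {"slide": [-0.181,-0.94,0],"angular": [0,0,0.315]},
    {"slide": [-0.181,-0.94,0],"angular": [0,0,0.315]},
    {"slide": [-0.181,-0.94,0],"angular": [0,0,0.315]},
    {"slide": [-0.181,-0.94,0],"angular": [0,0,0.315]},
    {"slide": [-0.181,-0.94,0],"angular": [0,0,0.315]},
    {"slide": [-0.181,-0.94,0],"angular": [0,0,0.315]},
    {"slide": [-0.127,-0.658,0],"angular": [0,0,0.22]},
    {"slide": [-0.073,-0.376,0],"angular": [0,0,0.126]},
  ],
)

```text
clock: 19.55
tool_pos: [0.4914, -0.3587, 0.1994]
tool_rot: [-0.0, 0.973, 0.233, -0.0]
force: [-0.0, 0.1, -3.4]
width: 0.579
```

Emit:
step_arm(
  deltas=[
    {"slide": [0,0,0],"angular": [0,0,0]},
    {"slide": [0,0,0],"angular": [0,0,0]},
  ],
)

```text
clock: 19.8
tool_pos: [0.4924, -0.3568, 0.1997]
tool_rot: [-0.0, 0.972, 0.233, -0.0]
force: [0.1, 0.1, -3.1]
width: 0.575
```

```bash
python3 st.py;  python3 look.py side 240 20 160 140 p3
```

```text
[ 0.4924 -0.3568  0.1997] jaw -63.06 z [-0.     0.001 -1.   ] j [-0.75  0.52  1.33  0.    1.29  0.35] 19.8
[ 0.4925 -0.3567  0.1998] [-1.000e-04  9.724e-01  2.331e-01  0.000e+00] [ 0.42  0.36 -3.65] 0.5803115603982744 [-0.753  0.519  1.33   0.     1.293  0.347]
```

View pics/p3.png

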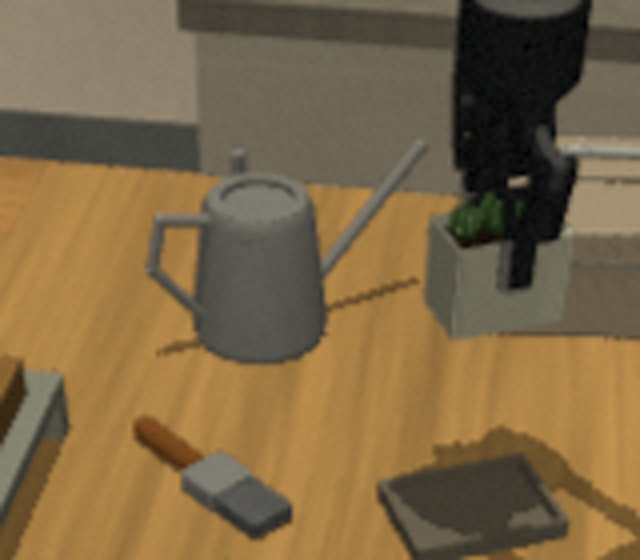

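Emit:
step_arm(
  deltas=[
    {"slide": [0,0,-0.5],"angular": [0,0,0]},
    {"slide": [0,0,-0.9],"angular": [0,0,0]},
    {"slide": [0,0,-0.9],"angular": [0,0,0]},
    {"slide": [0,0,-0.9],"angular": [0,0,0]},
    {"slide": [0,0,-0.9],"angular": [0,0,0]},
    {"slide": [0,0,-0.6],"angular": [0,0,0]},
    {"slide": [0,0,-0.4],"angular": [0,0,0]},
    {"slide": [0,0,-0.2],"angular": [0,0,0]},
    {"slide": [0,0,-0.1],"angular": [0,0,0]},
    {"slide": [0,0,-0.1],"angular": [0,0,0]},
    {"slide": [0,0,0],"angular": [0,0,0]},
    {"slide": [0,0,0],"angular": [0,0,0]},
  ],
)

```text
clock: 21.35
tool_pos: [0.4925, -0.3578, 0.0352]
tool_rot: [0.0, 0.973, 0.233, 0.0]
force: [0.1, 0.2, -4.0]
width: 0.578
```

Emit:
step_arm(
  deltas=[
    {"slide": [0,0,-0.05],"angular": [0,0,0]},
    {"slide": [0,0,0],"angular": [0,0,0]},
    {"slide": [0,0,0],"angular": [0,0,0]},
  ],
)

```text
clock: 21.72
tool_pos: [0.4924, -0.3576, 0.0333]
tool_rot: [0.0, 0.973, 0.233, 0.0]
force: [0.5, 0.3, -3.3]
width: 0.582
```

Emit:
step_arm(
  deltas=[
    {"slide": [0,0,-0.05],"angular": [0,0,0]},
    {"slide": [0,0,0],"angular": [0,0,0]},
    {"slide": [0,0,0],"angular": [0,0,0]},
  ],
)

```text
clock: 22.1
tool_pos: [0.4925, -0.3577, 0.0327]
tool_rot: [0.0, 0.973, 0.233, 0.0]
force: [-1.7, 1.4, 4.7]
width: 0.578
```

```bash
python3 look.py side 300 80 120 100 p4
```

```text
[ 0.4925 -0.3578  0.0327] [3.000e-04 9.725e-01 2.328e-01 2.000e-04] [-1.75  1.71  5.56] 0.5781177453049868 [-0.754  0.701  1.508 -0.     0.932  0.347]
```

View pics/p4.png

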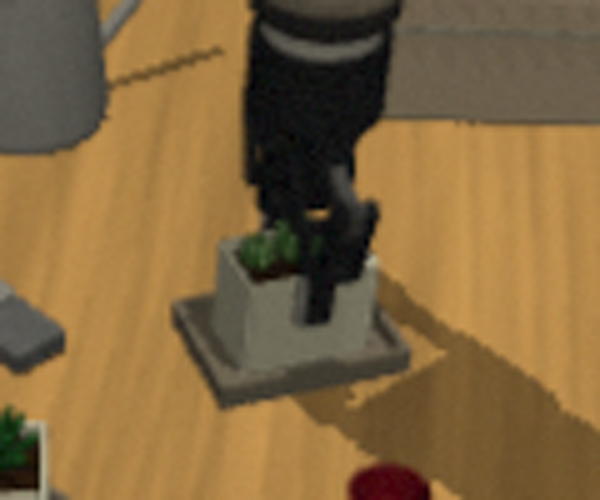

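The pot touched down at the grasp height and sits in the middle of the well with its sides parallel. Release, then on to the square pot.

Emit:
step_arm(
  deltas=[
    {"slide": [0,0,0],"angular": [0,0,0]},
    {"slide": [0,0,0],"angular": [0,0,0]},
    {"slide": [0,0,0],"angular": [0,0,0]},
    {"slide": [0,0,0],"angular": [0,0,0]},
    {"slide": [0,0,0],"angular": [0,0,0]},
    {"slide": [0,0,0],"angular": [0,0,0]},
  ],
  grip=0,
)

```text
clock: 22.9
tool_pos: [0.4924, -0.3576, 0.0318]
tool_rot: [0.0, 0.973, 0.233, 0.0]
force: [0.8, 0.1, 0.0]
width: 0.999
```

Emit:
step_arm(
  deltas=[
    {"slide": [0,0,0.3],"angular": [0,0,0]},
    {"slide": [0,0,0.6],"angular": [0,0,0]},
    {"slide": [0,0,1],"angular": [0,0,0]},
    {"slide": [0,0,1],"angular": [0,0,0]},
    {"slide": [0,0,1],"angular": [0,0,0]},
    {"slide": [0,0,1],"angular": [0,0,0]},
    {"slide": [0,0,0.7],"angular": [0,0,0]},
    {"slide": [0,0,0],"angular": [0,0,0]},
  ],
)

```text
clock: 23.9
tool_pos: [0.4932, -0.3583, 0.203]
tool_rot: [0.002, 0.973, 0.233, 0.002]
force: [-0.0, -0.4, -0.7]
width: 1.002
```

Emit:
step_arm(
  deltas=[
    {"slide": [0.587,0.861,0],"angular": [0,0,-0.278]},
    {"slide": [0.587,0.861,0],"angular": [0,0,-0.278]},
    {"slide": [0.587,0.861,0],"angular": [0,0,-0.278]},
    {"slide": [0.587,0.861,0],"angular": [0,0,-0.278]},
    {"slide": [0.587,0.861,0],"angular": [0,0,-0.278]},
    {"slide": [0.587,0.861,0],"angular": [0,0,-0.278]},
    {"slide": [0.587,0.861,0],"angular": [0,0,-0.278]},
    {"slide": [0.587,0.861,0],"angular": [0,0,-0.278]},
    {"slide": [0,0,0],"angular": [0,0,0]},
    {"slide": [0,0,0],"angular": [0,0,0]},
  ],
)

```text
clock: 25.15
tool_pos: [0.6327, -0.1513, 0.1992]
tool_rot: [0.0, 0.997, 0.08, -0.001]
force: [0.2, -0.1, 0.6]
width: 0.996
```

```bash
python3 st.py;  python3 look.py side 220 60 200 160 p5
```

```text
[ 0.6327 -0.1513  0.1992] jaw -80.84 z [-0.001 -0.    -1.   ] j [-0.35  0.6   1.19 -0.    1.35  1.06] 25.15
[ 0.6326 -0.1517  0.1994] [ 0.000e+00  9.968e-01  7.950e-02 -5.000e-04] [-0.13  0.04  0.84] 1.0043310016341624 [-0.353  0.6    1.189 -0.     1.353  1.059]
```

View pics/p5.png

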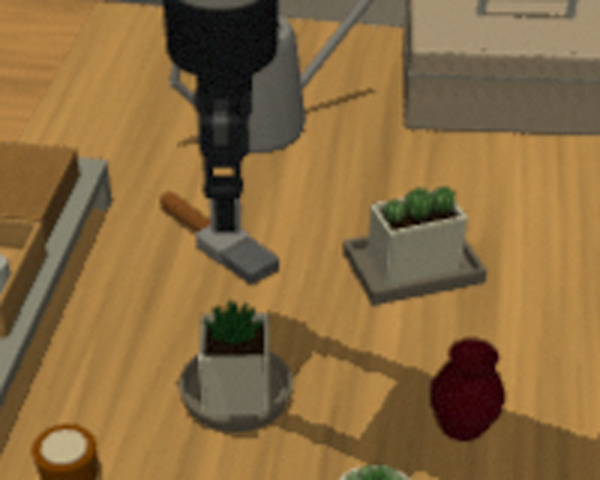

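The oblong pot stands upright in its own saucer, and the gripper is above the square pot. Descending on it now.

Emit:
step_arm(
  deltas=[
    {"slide": [0.02,0.01,-0.8],"angular": [0,0,0]},
    {"slide": [0,0,-0.9],"angular": [0,0,0]},
    {"slide": [0,0,-0.9],"angular": [0,0,0]},
    {"slide": [0,0,-0.9],"angular": [0,0,0]},
    {"slide": [0,0,-0.9],"angular": [0,0,0]},
    {"slide": [0,0,-0.6],"angular": [0,0,0]},
    {"slide": [0,0,-0.4],"angular": [0,0,0]},
    {"slide": [0,0,0],"angular": [0,0,0]},
    {"slide": [0,0,0],"angular": [0,0,0]},
  ],
)

```text
clock: 26.32
tool_pos: [0.6345, -0.1509, 0.0388]
tool_rot: [0.0, 0.997, 0.08, 0.001]
force: [-0.4, 0.1, -0.6]
width: 0.999
```

Emit:
step_arm(
  deltas=[
    {"slide": [0,0,0],"angular": [0,0,0]},
    {"slide": [0,0,0],"angular": [0,0,0]},
    {"slide": [0,0,0],"angular": [0,0,0]},
    {"slide": [0,0,0],"angular": [0,0,0]},
    {"slide": [0,0,0],"angular": [0,0,0]},
    {"slide": [0,0,0],"angular": [0,0,0]},
    {"slide": [0,0,0],"angular": [0,0,0]},
    {"slide": [0,0,0],"angular": [0,0,0]},
  ],
  grip=1,
)

```text
clock: 27.32
tool_pos: [0.6345, -0.151, 0.0389]
tool_rot: [0.0, 0.997, 0.08, 0.001]
force: [-1.0, -1.6, 5.4]
width: 0.673
```

```bash
python3 st.py
```

```text
[ 0.6345 -0.151   0.0389] jaw -80.87 z [ 0.002 -0.001 -1.   ] j [-0.35  0.76  1.36 -0.    1.02  1.06] 27.325
```

Emit:
step_arm(
  deltas=[
    {"slide": [0,0,0.3],"angular": [0,0,0]},
    {"slide": [0,0,0.6],"angular": [0,0,0]},
    {"slide": [0,0,0.9],"angular": [0,0,0]},
    {"slide": [0,0,0.9],"angular": [0,0,0]},
    {"slide": [0,0,0.9],"angular": [0,0,0]},
    {"slide": [0,0,0.9],"angular": [0,0,0]},
    {"slide": [0,0,0.6],"angular": [0,0,0]},
    {"slide": [0,0,0.3],"angular": [0,0,0]},
    {"slide": [0,0,0],"angular": [0,0,0]},
  ],
)

```text
clock: 28.45
tool_pos: [0.6339, -0.1506, 0.2004]
tool_rot: [0.0, 0.997, 0.08, 0.0]
force: [-0.2, -0.1, -3.9]
width: 0.674
```

```bash
python3 st.py;  python3 look.py side 220 40 200 160 p6
```

```text
[ 0.6339 -0.1506  0.2004] jaw -80.86 z [ 0.001 -0.    -1.   ] j [-0.35  0.6   1.19 -0.    1.35  1.06] 28.45
[ 0.6336 -0.1505  0.1994] [-1.000e-04  9.968e-01  7.960e-02 -4.000e-04] [-0.54  0.47 -4.76] 0.6757662520875511 [-0.351  0.601  1.187 -0.     1.354  1.061]
```

View pics/p6.png

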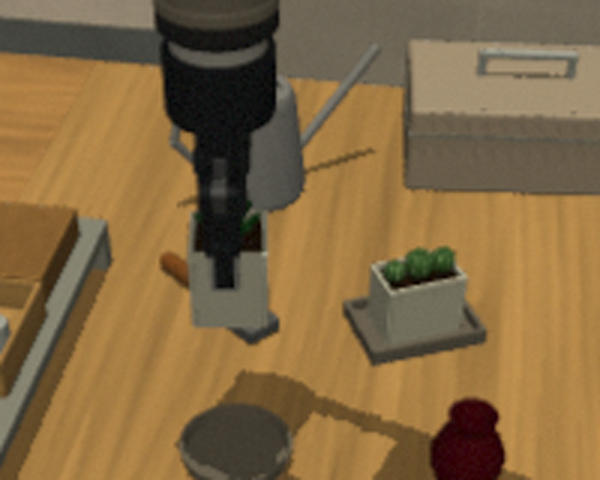

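The square pot is held upright. Next I carry it to the square saucer, passing well above the candle.

Emit:
step_arm(
  deltas=[
    {"slide": [-0.019,0.381,0],"angular": [0,0,0.17]},
    {"slide": [-0.038,0.763,0],"angular": [0,0,0.341]},
    {"slide": [-0.047,0.954,0],"angular": [0,0,0.426]},
    {"slide": [-0.047,0.954,0],"angular": [0,0,0.426]},
    {"slide": [-0.047,0.954,0],"angular": [0,0,0.426]},
    {"slide": [-0.047,0.954,0],"angular": [0,0,0.426]},
    {"slide": [-0.047,0.954,0],"angular": [0,0,0.426]},
    {"slide": [-0.047,0.954,0],"angular": [0,0,0.426]},
    {"slide": [-0.047,0.954,0],"angular": [0,0,0.426]},
    {"slide": [-0.047,0.954,0],"angular": [0,0,0.426]},
    {"slide": [-0.047,0.954,0],"angular": [0,0,0.426]},
    {"slide": [-0.047,0.954,0],"angular": [0,0,0.426]},
  ],
)

```text
clock: 30.0
tool_pos: [0.6169, 0.1726, 0.1995]
tool_rot: [-0.0, 0.915, 0.404, -0.0]
force: [-0.7, -0.1, -5.1]
width: 0.674
```

Emit:
step_arm(
  deltas=[
    {"slide": [-0.047,0.954,0],"angular": [0,0,0.426]},
    {"slide": [-0.047,0.954,0],"angular": [0,0,0.426]},
    {"slide": [-0.042,0.858,0],"angular": [0,0,0.383]},
    {"slide": [-0.028,0.572,0],"angular": [0,0,0.256]},
    {"slide": [0,0,0],"angular": [0,0,0]},
    {"slide": [0,0,0],"angular": [0,0,0]},
  ],
)

```text
clock: 30.75
tool_pos: [0.613, 0.2695, 0.1996]
tool_rot: [0.0, 0.869, 0.494, -0.0]
force: [-0.3, 0.1, -4.1]
width: 0.675
```

```bash
python3 st.py;  python3 look.py side 180 240 200 160 p7
```

```text
[0.613  0.2695 0.1996] jaw -30.79 z [-0.    -0.001 -1.   ] j [ 0.3   0.64  1.12 -0.    1.38  0.84] 30.75
[0.6132 0.2692 0.1998] [ 2.000e-04  8.696e-01  4.937e-01 -2.000e-04] [ 0.21 -0.04 -4.88] 0.6731596119412325 [ 0.3    0.637  1.121 -0.     1.383  0.838]
```

View pics/p7.png

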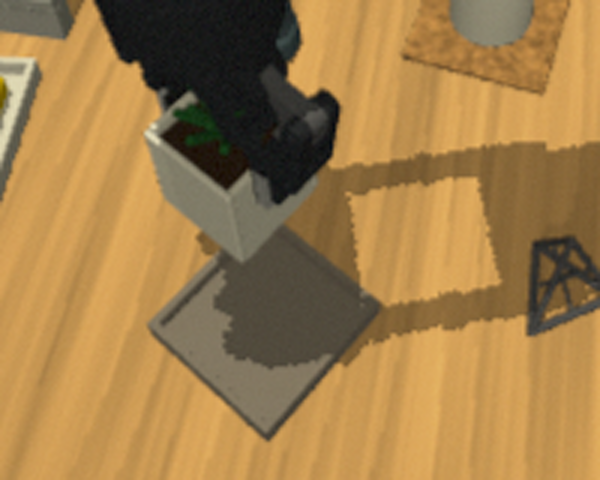

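Emit:
step_arm(
  deltas=[
    {"slide": [0,0,-0.5],"angular": [0,0,0]},
    {"slide": [0,0,-0.9],"angular": [0,0,0]},
    {"slide": [0,0,-0.9],"angular": [0,0,0]},
    {"slide": [0,0,-0.9],"angular": [0,0,0]},
    {"slide": [0,0,-0.9],"angular": [0,0,0]},
    {"slide": [0,0,-0.5],"angular": [0,0,0]},
    {"slide": [0,0,-0.3],"angular": [0,0,0]},
    {"slide": [0,0,-0.2],"angular": [0,0,0]},
    {"slide": [0,0,-0.1],"angular": [0,0,0]},
    {"slide": [0,0,-0.05],"angular": [0,0,0]},
    {"slide": [0,0,0],"angular": [0,0,0]},
    {"slide": [0,0,0],"angular": [0,0,0]},
  ],
)

```text
clock: 32.3
tool_pos: [0.6133, 0.2701, 0.0427]
tool_rot: [0.0, 0.869, 0.494, 0.0]
force: [-0.1, 0.8, -4.9]
width: 0.668
```

Emit:
step_arm(
  deltas=[
    {"slide": [0,0,-0.05],"angular": [0,0,0]},
    {"slide": [0,0,0],"angular": [0,0,0]},
    {"slide": [0,0,0],"angular": [0,0,0]},
  ],
)

```text
clock: 32.67
tool_pos: [0.6131, 0.27, 0.0408]
tool_rot: [0.0, 0.869, 0.494, 0.0]
force: [0.6, -0.7, -4.9]
width: 0.675
```

Emit:
step_arm(
  deltas=[
    {"slide": [0,0,-0.05],"angular": [0,0,0]},
    {"slide": [0,0,0],"angular": [0,0,0]},
    {"slide": [0,0,0],"angular": [0,0,0]},
  ],
)

```text
clock: 33.05
tool_pos: [0.6131, 0.27, 0.0393]
tool_rot: [0.0, 0.869, 0.494, -0.0]
force: [0.4, 0.3, -4.5]
width: 0.672
```

Emit:
step_arm(
  deltas=[
    {"slide": [0,0,-0.03],"angular": [0,0,0]},
    {"slide": [0,0,0],"angular": [0,0,0]},
    {"slide": [0,0,0],"angular": [0,0,0]},
  ],
)

```text
clock: 33.42
tool_pos: [0.6133, 0.27, 0.0389]
tool_rot: [0.0, 0.869, 0.494, 0.0]
force: [-1.7, -1.0, 1.0]
width: 0.67
```

Emit:
step_arm(
  deltas=[
    {"slide": [0,0,-0.02],"angular": [0,0,0]},
    {"slide": [0,0,0],"angular": [0,0,0]},
  ],
)

```text
clock: 33.67
tool_pos: [0.6132, 0.27, 0.0389]
tool_rot: [0.0, 0.869, 0.494, 0.0]
force: [-2.5, -1.9, 5.1]
width: 0.675
```

Emit:
step_arm(
  deltas=[
    {"slide": [0,0,0],"angular": [0,0,0]},
    {"slide": [0,0,0],"angular": [0,0,0]},
    {"slide": [0,0,0],"angular": [0,0,0]},
    {"slide": [0,0,0],"angular": [0,0,0]},
    {"slide": [0,0,0],"angular": [0,0,0]},
    {"slide": [0,0,0],"angular": [0,0,0]},
  ],
  grip=0,
)

```text
clock: 34.42
tool_pos: [0.6132, 0.27, 0.0378]
tool_rot: [0.0, 0.869, 0.494, 0.0]
force: [0.5, 0.4, 0.6]
width: 1.003
```

Emit:
step_arm(
  deltas=[
    {"slide": [0,0,0.3],"angular": [0,0,0]},
    {"slide": [0,0,0.6],"angular": [0,0,0]},
    {"slide": [0,0,1],"angular": [0,0,0]},
    {"slide": [0,0,1],"angular": [0,0,0]},
    {"slide": [0,0,1],"angular": [0,0,0]},
    {"slide": [0,0,1],"angular": [0,0,0]},
    {"slide": [0,0,0.5],"angular": [0,0,0]},
    {"slide": [0,0,0],"angular": [0,0,0]},
  ],
)

```text
clock: 35.42
tool_pos: [0.6136, 0.2702, 0.2015]
tool_rot: [0.0, 0.869, 0.494, 0.001]
force: [0.4, 0.0, -0.4]
width: 1.004
```

Emit:
step_arm(
  deltas=[
    {"slide": [-0.388,-0.864,0],"angular": [0,0,0]},
    {"slide": [-0.388,-0.864,0],"angular": [0,0,0]},
    {"slide": [-0.388,-0.864,0],"angular": [0,0,0]},
    {"slide": [-0.388,-0.864,0],"angular": [0,0,0]},
    {"slide": [-0.388,-0.864,0],"angular": [0,0,0]},
    {"slide": [-0.388,-0.864,0],"angular": [0,0,0]},
    {"slide": [-0.388,-0.864,0],"angular": [0,0,0]},
    {"slide": [-0.388,-0.864,0],"angular": [0,0,0]},
    {"slide": [-0.388,-0.864,0],"angular": [0,0,0]},
    {"slide": [-0.388,-0.864,0],"angular": [0,0,0]},
    {"slide": [0,0,0],"angular": [0,0,0]},
    {"slide": [0,0,0],"angular": [0,0,0]},
  ],
)

```text
clock: 36.92
tool_pos: [0.4967, 0.0112, 0.1992]
tool_rot: [-0.0, 0.869, 0.494, -0.0]
force: [0.4, -0.1, 0.9]
width: 1.003
```

```bash
python3 st.py;  python3 look.py side 180 160 240 220 p8
```

```text
[0.4967 0.0112 0.1992] jaw -30.79 z [-0.001  0.    -1.   ] j [-0.13  0.32  1.65  0.    1.17  0.41] 36.925
[0.4968 0.0114 0.1993] [-3.000e-04  8.693e-01  4.943e-01 -2.000e-04] [0.14 0.2  0.77] 0.9947943274654789 [-0.131  0.321  1.649  0.     1.172  0.405]
```

View pics/p8.png

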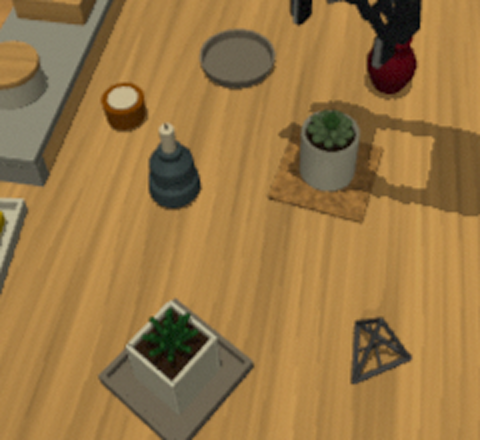

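The square pot is square in its saucer, the round pot stands on the mat, and the round saucer is empty. I'll re-measure that saucer from this view and then grasp the round pot.

Run:
```python
from meas import *
from cell import env
im=cv2.imread("pics/p8_full.png"); c=cam(env,"side"); f=6; x0,y0=270,160
b,h=masks(im[y0:y0+60,x0:x0+60],f)
m=(h[:,:,1]<95).astype(np.uint8)*255
k=max(cv2.findContours(m,cv2.RETR_EXTERNAL,cv2.CHAIN_APPROX_NONE)[0],key=cv2.contourArea)[:,0]
for z in(.016,0):
    P=np.array([ray(c,up(p,x0,y0,f),z)[:2] for p in k]); s=np.linalg.lstsq(np.c_[2*P,np.ones(len(P))],(P**2).sum(1),rcond=None)[0]
    print(z,s[:2],2*np.sqrt(s[2]+s[:2]@s[:2]), P.min(0),P.max(0))
```

```text
0.016 [ 0.63127286 -0.14842173] 0.10195959923858842 [ 0.58335728 -0.20124358] [ 0.68090364 -0.09408639]
0 [ 0.63468107 -0.16444557] 0.10429732177451212 [ 0.58566688 -0.21847851] [ 0.68544979 -0.10886443]
```

Emit:
step_arm(
  deltas=[
    {"slide": [0,0,-0.8],"angular": [0,0,0]},
    {"slide": [0,0,-0.9],"angular": [0,0,0]},
    {"slide": [0,0,-0.9],"angular": [0,0,0]},
    {"slide": [0,0,-0.9],"angular": [0,0,0]},
    {"slide": [0,0,-0.9],"angular": [0,0,0]},
    {"slide": [0,0,-0.6],"angular": [0,0,0]},
    {"slide": [0,0,-0.36],"angular": [0,0,0]},
    {"slide": [0,0,0],"angular": [0,0,0]},
    {"slide": [0,0,0],"angular": [0,0,0]},
  ],
)

```text
clock: 38.1
tool_pos: [0.4973, 0.011, 0.0396]
tool_rot: [0.0, 0.869, 0.494, 0.0]
force: [0.4, 0.5, 0.5]
width: 1.004
```

Emit:
step_arm(
  deltas=[
    {"slide": [0,0,0],"angular": [0,0,0]},
    {"slide": [0,0,0],"angular": [0,0,0]},
    {"slide": [0,0,0],"angular": [0,0,0]},
    {"slide": [0,0,0],"angular": [0,0,0]},
    {"slide": [0,0,0],"angular": [0,0,0]},
    {"slide": [0,0,0],"angular": [0,0,0]},
    {"slide": [0,0,0],"angular": [0,0,0]},
    {"slide": [0,0,0],"angular": [0,0,0]},
  ],
  grip=1,
)

```text
clock: 39.1
tool_pos: [0.4972, 0.0108, 0.04]
tool_rot: [0.0, 0.869, 0.494, 0.001]
force: [-1.0, 0.2, 6.4]
width: 0.734
```

Emit:
step_arm(
  deltas=[
    {"slide": [0,0,0.3],"angular": [0,0,0]},
    {"slide": [0,0,0.6],"angular": [0,0,0]},
    {"slide": [0,0,0.9],"angular": [0,0,0]},
    {"slide": [0,0,0.9],"angular": [0,0,0]},
    {"slide": [0,0,0.9],"angular": [0,0,0]},
    {"slide": [0,0,0.9],"angular": [0,0,0]},
    {"slide": [0,0,0.6],"angular": [0,0,0]},
    {"slide": [0,0,0.3],"angular": [0,0,0]},
    {"slide": [0,0,0],"angular": [0,0,0]},
  ],
)

```text
clock: 40.22
tool_pos: [0.4967, 0.0108, 0.2013]
tool_rot: [0.0, 0.869, 0.494, 0.0]
force: [0.7, -0.4, -2.4]
width: 0.734
```

Emit:
step_arm(
  deltas=[
    {"slide": [0.25,-0.3,0],"angular": [0,0,0]},
    {"slide": [0.5,-0.6,0],"angular": [0,0,0]},
    {"slide": [0.7,-0.84,0],"angular": [0,0,0]},
    {"slide": [0.7,-0.84,0],"angular": [0,0,0]},
    {"slide": [0.7,-0.84,0],"angular": [0,0,0]},
    {"slide": [0.7,-0.84,0],"angular": [0,0,0]},
    {"slide": [0.6,-0.7,0],"angular": [0,0,0]},
    {"slide": [0.41,-0.5,0],"angular": [0,0,0]},
    {"slide": [0,0,0],"angular": [0,0,0]},
    {"slide": [0,0,0],"angular": [0,0,0]},
  ],
)

```text
clock: 41.48
tool_pos: [0.633, -0.1527, 0.2]
tool_rot: [-0.001, 0.869, 0.494, -0.001]
force: [-0.2, -0.3, -3.0]
width: 0.735
```

Emit:
step_arm(
  deltas=[
    {"slide": [0,0,-0.5],"angular": [0,0,0]},
    {"slide": [0,0,-0.9],"angular": [0,0,0]},
    {"slide": [0,0,-0.9],"angular": [0,0,0]},
    {"slide": [0,0,-0.9],"angular": [0,0,0]},
    {"slide": [0,0,-0.9],"angular": [0,0,0]},
    {"slide": [0,0,-0.5],"angular": [0,0,0]},
    {"slide": [0,0,-0.3],"angular": [0,0,0]},
    {"slide": [0,0,-0.2],"angular": [0,0,0]},
    {"slide": [0,0,-0.1],"angular": [0,0,0]},
    {"slide": [0,0,-0.05],"angular": [0,0,0]},
    {"slide": [0,0,0],"angular": [0,0,0]},
    {"slide": [0,0,0],"angular": [0,0,0]},
  ],
)

```text
clock: 42.98
tool_pos: [0.6337, -0.153, 0.0439]
tool_rot: [0.0, 0.869, 0.494, 0.0]
force: [0.4, 0.1, -2.6]
width: 0.739
```

```bash
python3 st.py;  python3 look.py side 240 120 130 110 p9
```

```text
[ 0.6337 -0.153   0.0439] jaw -30.77 z [ 0.001 -0.    -1.   ] j [-0.35  0.75  1.36 -0.    1.03  0.18] 42.975
[ 0.6337 -0.1531  0.0439] [3.000e-04 8.694e-01 4.942e-01 2.000e-04] [ 0.02 -0.34 -2.75] 0.7374930669751311 [-0.354  0.752  1.36  -0.     1.029  0.183]
```

View pics/p9.png

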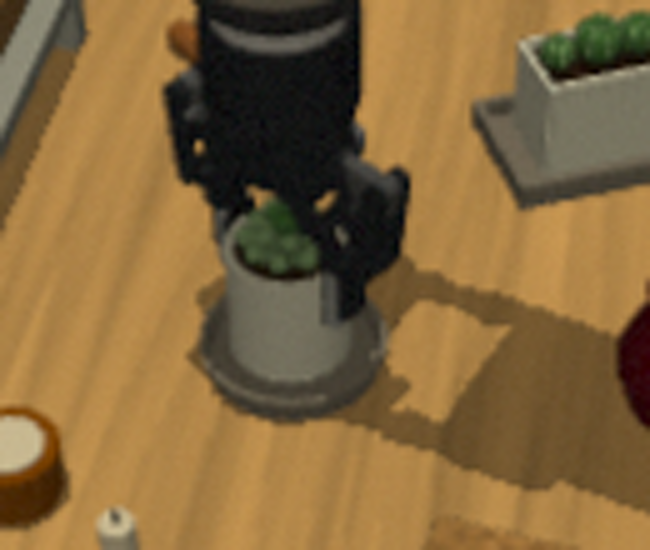

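The round pot is centred just above the well. I'll lower it the last 5 mm in small steps.

Emit:
step_arm(
  deltas=[
    {"slide": [0,0,-0.07],"angular": [0,0,0]},
    {"slide": [0,0,-0.06],"angular": [0,0,0]},
    {"slide": [0,0,0],"angular": [0,0,0]},
    {"slide": [0,0,0],"angular": [0,0,0]},
  ],
)

```text
clock: 43.52
tool_pos: [0.6335, -0.153, 0.0396]
tool_rot: [0.0, 0.869, 0.494, 0.0]
force: [-0.2, -0.2, -3.2]
width: 0.738
```

Emit:
step_arm(
  deltas=[
    {"slide": [0,0,-0.05],"angular": [0,0,0]},
    {"slide": [0,0,0],"angular": [0,0,0]},
    {"slide": [0,0,0],"angular": [0,0,0]},
  ],
)

```text
clock: 43.9
tool_pos: [0.6337, -0.1531, 0.039]
tool_rot: [0.0, 0.869, 0.494, 0.0]
force: [-2.7, 0.3, 6.3]
width: 0.739
```

Emit:
step_arm(
  deltas=[
    {"slide": [0,0,0],"angular": [0,0,0]},
    {"slide": [0,0,0],"angular": [0,0,0]},
    {"slide": [0,0,0],"angular": [0,0,0]},
    {"slide": [0,0,0],"angular": [0,0,0]},
    {"slide": [0,0,0],"angular": [0,0,0]},
    {"slide": [0,0,0],"angular": [0,0,0]},
  ],
  grip=0,
)

```text
clock: 44.65
tool_pos: [0.6335, -0.153, 0.0381]
tool_rot: [0.0, 0.869, 0.494, 0.0]
force: [0.5, 0.9, 0.3]
width: 1.0
```

Emit:
step_arm(
  deltas=[
    {"slide": [0,0,0.3],"angular": [0,0,0]},
    {"slide": [0,0,0.6],"angular": [0,0,0]},
    {"slide": [0,0,1],"angular": [0,0,0]},
    {"slide": [0,0,1],"angular": [0,0,0]},
    {"slide": [0,0,1],"angular": [0,0,0]},
    {"slide": [0,0,1],"angular": [0,0,0]},
    {"slide": [0,0,1],"angular": [0,0,0]},
    {"slide": [0,0,0.5],"angular": [0,0,0]},
  ],
)

```text
clock: 45.65
tool_pos: [0.6341, -0.1531, 0.2335]
tool_rot: [0.002, 0.869, 0.494, 0.001]
force: [0.3, -0.6, 0.1]
width: 0.998
```

Emit:
step_arm(
  deltas=[
    {"slide": [-0.95,-0.85,0],"angular": [0,0,0]},
    {"slide": [-0.95,-0.85,0],"angular": [0,0,0]},
    {"slide": [-0.95,-0.85,0],"angular": [0,0,0]},
    {"slide": [-0.95,-0.85,0],"angular": [0,0,0]},
    {"slide": [-0.95,-0.85,0],"angular": [0,0,0]},
    {"slide": [-0.95,-0.85,0],"angular": [0,0,0]},
    {"slide": [-0.95,-0.85,0],"angular": [0,0,0]},
    {"slide": [-0.95,-0.85,0],"angular": [0,0,0]},
    {"slide": [-0.95,-0.85,0],"angular": [0,0,0]},
    {"slide": [-0.95,-0.85,0],"angular": [0,0,0]},
    {"slide": [-0.95,-0.85,0],"angular": [0,0,0]},
    {"slide": [0,0,0],"angular": [0,0,0]},
  ],
)

```text
clock: 47.15
tool_pos: [0.3183, -0.4348, 0.2302]
tool_rot: [-0.0, 0.87, 0.493, -0.0]
force: [0.2, 0.6, 0.6]
width: 0.998
```

```bash
python3 st.py;  python3 - <<'E'
from meas import *
from cell import env
t=env.capture("top")[:,:,::-1].copy(); s=env.capture("side")[:,:,::-1].copy()
cv2.imwrite("pics/topF.png",t); cv2.imwrite("pics/sideF.png",s)
c=cam(env,"top");f=6; out=[]
t0=cv2.imread("pics/top0.png")
for n,(x,y),zz in(("sq",(204,181),.071),("rd",(375,168),.075),("ob",(462,226),.067)):
    x0,y0=x-36,y-36; b,h=masks(t[y0:y0+72,x0:x0+72],f)
    w=(h[:,:,1]<72)&(h[:,:,2]>115)
    k=max(cv2.findContours(w.astype(np.uint8)*255,cv2.RETR_EXTERNAL,cv2.CHAIN_APPROX_NONE)[0],key=cv2.contourArea)
    P=np.array([ray(c,up(p,x0,y0,f),zz)[:2] for p in k[:,0]])*1000
    g=max(cv2.findContours((h[:,:,1]<95).astype(np.uint8)*255,cv2.RETR_EXTERNAL,cv2.CHAIN_APPROX_NONE)[0],key=cv2.contourArea)
    r=cv2.minAreaRect(g)
    print(n,"pot",cv2.minAreaRect(P.astype(np.float32)),"saucer px",up(r[0],x0,y0,f),np.array(r[1])/f,r[2])
    cv2.drawContours(b,[k],-1,(255,0,0),1); cv2.drawContours(b,[g],-1,(0,0,255),1); out.append(cv2.resize(b,(260,260)))
cv2.imwrite("pics/mF.png",np.hstack(out))
E
```

```text
[ 0.3183 -0.4348  0.2302] jaw -30.97 z [-0. -0. -1.] j [-1.08  0.37  1.49 -0.    1.29 -0.54] 47.15
sq pot ((611.5670166015625, 267.4693908691406), (58.31379699707031, 64.07727813720703), 59.81842041015625) saucer px [203.10670217 180.99406942] [43.47953796 41.82573954] 30.762720108032227
rd pot ((633.6578979492188, -152.74554443359375), (66.49685668945312, 64.2156753540039), 43.136192321777344) saucer px [373.98514811 170.33426921] [39.76299032 39.97234599] 72.34988403320312
ob pot ((491.79345703125, -358.1628112792969), (84.28570556640625, 51.63591766357422), 27.643665313720703) saucer px [460.6513265  225.12510173] [50.38754272 39.1722641 ] 60.839744567871094
```

View pics/mF.png

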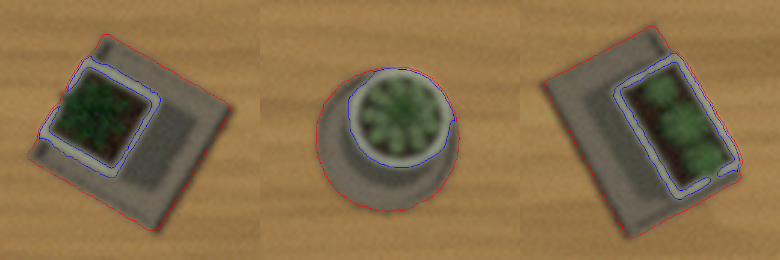

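View pics/sideF.png

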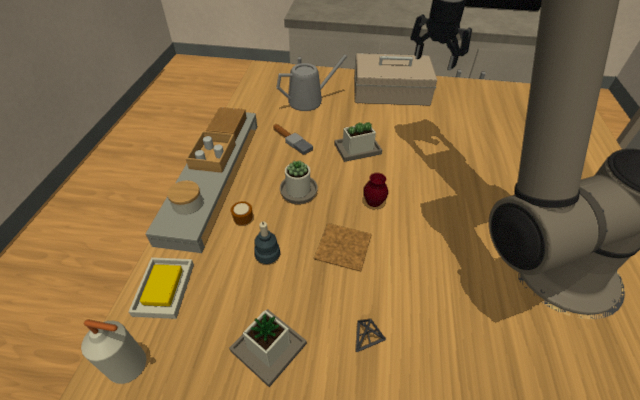

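All pots are upright and centred within about 3 mm, with sides parallel within about 1°. The saucers and ornaments haven't visibly moved.

```bash
python3 -c "
from cell import env
print(env.hand_in())"
```

```text
the job is handed in; nothing more can be done
None
```

All three pots stand on the saucers of their own shape, and I handed the job in at about 47 s. I parked the round pot on the cork mat, moved the oblong and then the square pot to their saucers, and then moved the round pot to its own. I lowered each pot until the wrist force showed contact before letting go.

My last checks from the top and side pictures:

| Pot | Distance from saucer centre | Sides off parallel |
|---|---|---|
| Round | about 1 mm | – |
| Square | about 3 mm | about 1° |
| Oblong | about 1 mm | about 1° |

- **Uprightness:** all three pots look upright in the side view. I judged this by eye and did not measure the angle.
- **Saucers and ornaments:** the round and square saucers measured in the same place as at the start. The oblong saucer's outline centre shifted by about 1.7 pixels (4 mm), which I put down to a different pot covering part of it. I judged the ornaments by eye only, and they look unmoved.
- **Rough measurements:** the square pot's rim outline was partly broken by its leaves, reading 58 x 64 mm instead of 58 x 58. The oblong pot's rim read 84 mm long instead of 80. Their centres are therefore good to about 3 mm.

No check failed.

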